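# Close up the set slabs in the tray with the stop bar and hold them

## Task

I am about to pour the second layer over the two set slabs in the low steel tray, so nothing may run down between them. Take the aluminium stop bar by its upright grip, stand it right down on the tray floor in the one gap that is wide enough for it, and with it push the slabs squarely together until they are flush against each other and against the far end of the tray. Finish while still gripping the bar and keeping the slabs firmly pressed together, neither crushing nor lifting them, and leave the other things on the table where they are.

Things in the scene. Friction and masses are not known exactly. Their poses are not given: they have to be found in the camera images.
- tray: Low stainless tray, fast on the table. Origin: centre of its underside; x across it, y along it, z up. Inside 138 mm (x) by 250 mm (y): inner end walls at y = +125 and -125 mm. Floor 3 mm thick (inner floor at z = 3 mm), rim top at z = 16 mm with a flat flange reaching 12 mm beyond the inner walls all round (outer size 162 x 274 mm).
- whole_slab_mid (a point): Centre, half-way up, of the longer of two dark set chocolate slabs lying loose on the tray floor, one behind the other along the tray's y: 130 mm (x) by 122 mm (y) by 12 mm thick, 0.2 to 0.3 kg. Axes nearly the tray's (askew up to 0.03 rad). It lies 5 to 9 mm short of one end wall (either end).
- part_slab_mid (a point): Centre, half-way up, of the shorter slab: 130 mm (x) by 82 mm (y) by 12 mm thick, 0.13 to 0.2 kg. It lies towards the other end of the tray. Gap between the slabs 8 to 16 mm (too narrow for the bar); gap between this slab and its end wall 25 to 29 mm, up to 2 mm less at a corner as it lies askew.
- stop_grip (a point): Middle of the grip of the aluminium stop bar, which stands loose on the table at one side of the tray; 0.2 kg, an upside-down T seen from its long side. Foot 130 mm (x) by 18 mm (y) by 25 mm high; on its middle the upright grip, 56 mm (x) by 12 mm (y), up to 60 mm above the underside. This point is 43 mm above the underside; z up. Either long face may face the slabs.
- stop_bar: The stop bar again: origin at the centre of its underside, same axes as its grip point.
- part_slab: The shorter slab again: origin at the centre of its underside. The slabs slide on the tray floor when pushed with about 1 to 5 N.
- nib_bowl: Small white bowl of cocoa nibs, 110 mm across, 42 mm high, at the side of the tray away from the stop bar; origin under its centre. Leave alone.
- spatula: Wooden-handled spatula, 230 mm long, lying beyond the tray. Leave alone.
- bench_scraper: Steel scraper with a wooden handle, 120 mm wide, lying beyond the tray on the left. Leave alone.
- whole_slab: The longer slab again: origin at the centre of its underside.

How it is judged:
By the outcome, as a careful person would: the job done as asked, in the order asked, and still so for the second after the job is handed in, while the arm keeps its last pose, push and grip.
It also fails if it takes over 45 s, if anything falls off the work surface, if the arm or the gripper's body presses on something with over 40 N, if the wrist force passes 120 N, or if a joint passes its speed limit or range.

## Robot

A 6-joint arm with a two-finger parallel gripper is mounted at the origin on the work surface. World frame = base frame: x ahead of the robot, y to its left, z up, the work surface at z = 0. Lengths are in mm, angles in rad, forces in N, time in s.
With the tool pointing down it reaches from about 350 to 850 mm from the base axis. Payload 8.1 kg.
Tool frame: the origin (TCP) lies between the finger pads; the fingertips stand 14 mm ahead of it and the grasp point (between the pads) lies 5 mm behind it; z points along the fingers, y is the line along which they close (so a half turn about z gives the same grasp; the last joint's range is limited). The gripper opens to 93 mm and grips with 3 to 60 N. Pads are 15 mm wide; open, the fingers measure 128 mm over their backs; the gripper's body (75 mm by 188 mm) begins 65 mm behind the grasp point.
Start: joints at [-1.214, 0.13, 1.488, -0, 1.523, -0.085], TCP at [256.56, -542.386, 232.635] pointing down, gripper open.
Joint ranges: [-2.96, 2.96], [-0.89, 2.26], [0.02, 2.5], [-1.34, 4.48], [0, 2.73], [-2.66, 2.66]. Speed limits (rad/s): [2.39, 2.39, 2.79, 3.14, 3.14, 3.14].

## Interface

Orientations are given as a rotation vector (axis times angle).
In Python, from rig import ctrl gives the robot as it stands.
- The arm moves only by the shell command python3 -m handwheel 'ROWS'. ROWS is JSON, a list of rows, each an object of numbers: "wx", "wy", "wz": the turn, a rotation vector about the tool's x, y, z in degrees; "dx", "dy", "dz": the shift along the tool's x, y, z in m; "jaw": the finger opening in m, from 0 to 0.093. A call has 1 to 20 rows; each row is the pose to reach, as a shift and turn from the pose commanded when the call began, along the tool's axes at that moment; what a row does not reach only later rows make up. A row lasts 1/10 s, in which the tool goes at most 50 mm and 8.59 degrees, less where a joint would pass 70% of its speed; a pose out of reach is approached as far as the arm can. A call with a gripper value outside its range is refused whole. The fingers move at their own pace and stop on an object; the grip force is fixed at half the most. Time passes only in rows, so rows that repeat a pose let the fingers close. It gives the time, the measured TCP pose, the force, the opening and the grip force at its end, in the units of the state.
- ctrl.observe(): the state, without advancing time (a new reading comes with each control period).
- ctrl.camera(name): name is "side" or "top" or "wrist"; returns a dict with "frame" (480x640x3 uint8, blue, green, red), "fx", "fy", "cx", "cy" (pixels), "position" and "orientation" of the camera in the world. Camera axes: x right, y up, looking along -z (the intrinsics and any distortion apply to the point x, -y, -z); pixel columns grow to the right and rows downward; lengths in mm; the calibration is good to about 2 mm. A picture is of the moment at which its call begins. There is no depth.
- ctrl.close_job(): hands the job in; it is judged then, once.
The state is a dict: "time": time; "joint_pos": joint angles; "dq": joint speeds; "effort": joint torques, N m; "tool_pos": TCP position; "eef_rot": TCP orientation; "force": force on the tool from outside, world axes, zero at the start; "wrist_torque": the same for the moment, N m; "width": finger opening in mm; "finger_force": force on a finger pad.
Only numpy, scipy, OpenCV 4.12 (cv2) and the standard library are available. Lean on these libraries where they do the work, as an engineer would, in place of code of your own. Each camera call takes 0.05 s, during which the arm holds its last target. There are 200 camera calls.

## Working session

There is one attempt and no reset: what is moved stays moved. The work goes in short steps, Python scripts to look and compute and a shell command to move; the robot and the scene stay as the last step left them, time stands still between calls to the robot, and variables do not carry over. Pictures are saved under pics/ and viewed, at most 10 in all, crops included, and the job is handed in when it is done.

```bash
mkdir -p pics; ls
python3 - <<'E'
from rig import ctrl
import cv2,json,numpy as np
s=ctrl.observe();print({k:np.round(v,3).tolist() for k,v in s.items()})
a=[]
for n in ("top","side"):
    c=ctrl.camera(n);cv2.imwrite(f"pics/{n}0.png",c["frame"]);a.append(c["frame"])
    print(n,{k:(np.round(v,4).tolist() if k!="frame" else 0) for k,v in c.items()})
    np.savez(f"{n}0.npz",**c)
E
```

```text
pics
{'time': 0.0, 'joint_pos': [-1.214, 0.131, 1.489, -0.0, 1.523, -0.085], 'dq': [0.001, -0.002, -0.002, -0.0, 0.001, -0.001], 'effort': [0.002, -55.984, -49.176, 0.077, 0.035, -0.0], 'tool_pos': [256.353, -541.867, 231.553], 'eef_rot': [-3.063, -0.688, 0.0], 'force': [0.623, -0.327, -0.109], 'wrist_torque': [-0.019, 0.012, 0.018], 'finger_force': 0.0, 'width': 92.952}
top {'frame': 0, 'fx': 519.4937, 'fy': 519.4937, 'cx': 318.6947, 'cy': 241.8444, 'position': [429.0835, -6.1676, 1067.3902], 'orientation': [0.1366, -0.1325, -1.5593]}
side {'frame': 0, 'fx': 442.2517, 'fy': 442.2517, 'cx': 318.4936, 'cy': 238.4546, 'position': [260.304, 524.9188, 522.1255], 'orientation': [0.3542, -1.185, -2.2971]}
```

View pics/top0.png

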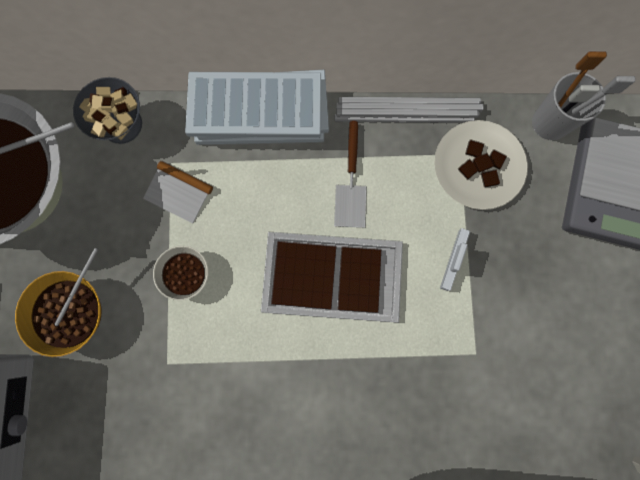

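View pics/side0.png

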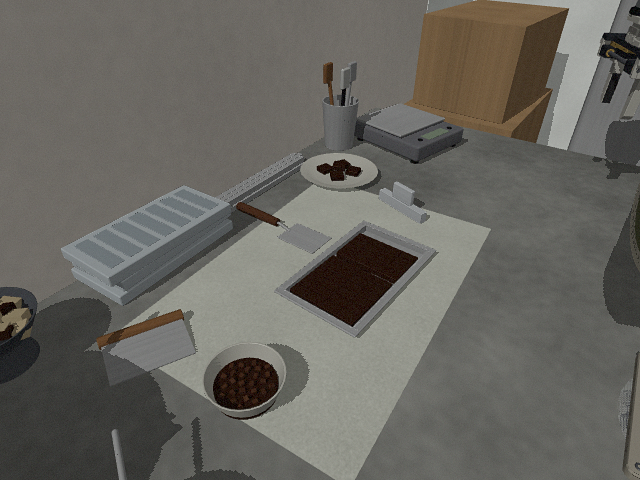

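The top view shows the tray at about (265–403, 233–321). The long slab is on the left, the short slab on the right, and the wide gap is at the right (−y) end, around column 388. The bar stands at about (455, 260), and the side view agrees.

```bash
cat > h.py <<'E'
import numpy as np,cv2
from scipy.spatial.transform import Rotation as R
def ray(c,uv):
    uv=np.atleast_2d(uv).astype(float)
    d=np.c_[(uv[:,0]-c["cx"])/c["fx"],-(uv[:,1]-c["cy"])/c["fy"],-np.ones(len(uv))]
    return R.from_rotvec(c["orientation"]).apply(d)
def onz(c,uv,z):
    d=ray(c,uv);p=np.array(c["position"]);return p+d*((z-p[2])/d[:,2])[:,None]
def px(c,P):
    q=R.from_rotvec(c["orientation"]).inv().apply(np.atleast_2d(P)-c["position"])
    return np.c_[c["cx"]-c["fx"]*q[:,0]/q[:,2],c["cy"]+c["fy"]*q[:,1]/q[:,2]]
def rects(c,mask,z,amin):
    out=[]
    for k in cv2.findContours(mask,cv2.RETR_EXTERNAL,cv2.CHAIN_APPROX_NONE)[0]:
        if cv2.contourArea(k)<amin: continue
        w=onz(c,k[:,0],z)[:,:2].astype(np.float32)
        (x,y),(a,b),t=cv2.minAreaRect(w);
        if a<b:a,b,t=b,a,t+90
        out.append((round(x,1),round(y,1),round(a,1),round(b,1),round((t+90)%180-90,2)))
    return out
E
python3 - <<'E'
from h import *
c=dict(np.load("top0.npz"));f=c["frame"];hsv=cv2.cvtColor(f,cv2.COLOR_BGR2HSV)
for n,(u,v) in dict(mat=(430,300),bar=(450,275),flange=(330,316),floor=(339,270),slab=(300,280),wall=(398,280),gap=(388,280),grip=(459,255)).items(): print(n,f[v,u],hsv[v,u])
roi=np.zeros(f.shape[:2],np.uint8);roi[225:330,255:412]=255
dark=((f[:,:,2]<90)&(hsv[:,:,1]>90)).astype(np.uint8)*255&roi
print("slabs",rects(c,dark,15,400))
S=lambda r,k:cv2.resize(f[r[1]:r[3],r[0]:r[2]],None,fx=k,fy=k,interpolation=cv2.INTER_CUBIC)
a=S((258,226,410,328),5);cv2.imwrite("pics/crop1.png",a[:600,:800])
b=S((430,220,500,300),7);cv2.imwrite("pics/crop2.png",b)
E
```

```text
mat [170 186 185] [ 32  22 186]
bar [185 183 179] [100   8 185]
flange [146 146 146] [  0   0 146]
floor [93 93 93] [ 0  0 93]
slab [13 25 48] [ 10 186  48]
wall [154 155 154] [ 60   2 155]
gap [147 147 146] [ 90   2 147]
grip [192 189 184] [101  11 192]
slabs [(535.5, -86.1, 127.1, 79.9, -3.54), (543.5, 27.1, 127.2, 119.3, -4.43)]
```

View pics/crop1.png

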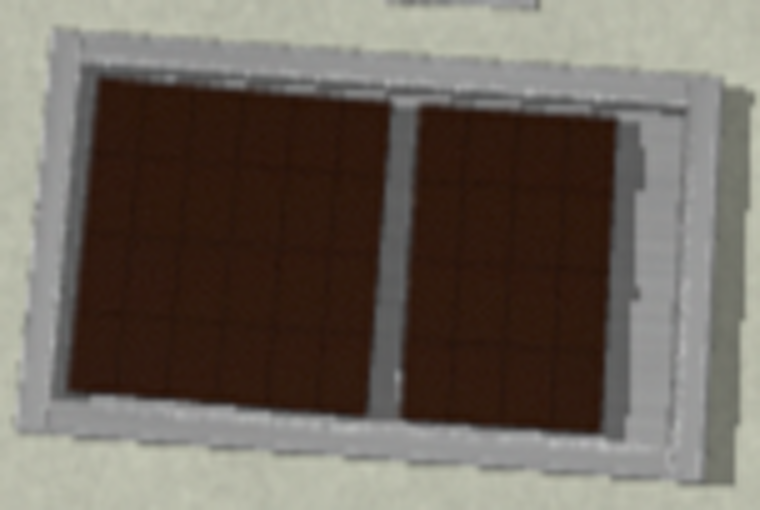

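View pics/crop2.png

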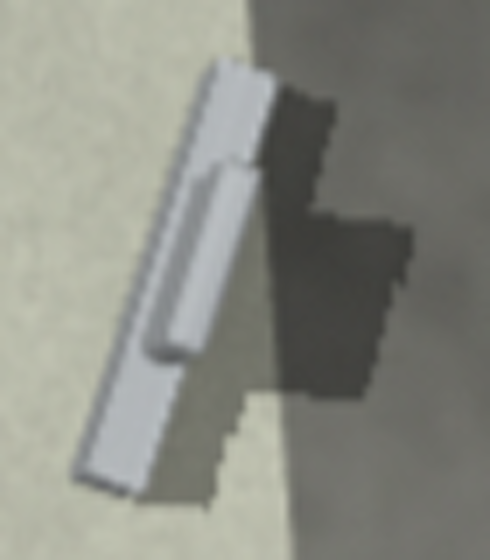

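Crop 1 shows the tray square-cornered with the wide gap on the right. Crop 2 shows the bar: foot-top corners at about (225,62), (278,80), (140,495) and (80,478), and grip-top corners at about (230,160), (260,172), (192,352) and (165,345).

Run:
```python
from h import *
c=dict(np.load("top0.npz"));f=c["frame"];hsv=cv2.cvtColor(f,cv2.COLOR_BGR2HSV)
def show(n,uv,z):
    w=onz(c,uv,z)[:,:2].astype(np.float32);(x,y),(a,b),t=cv2.minAreaRect(w)
    print(n,w.round(1).tolist(),"c",w.mean(0).round(1),"size",round(a,1),round(b,1),"deg",round(t,2), "diff", np.degrees(np.arctan2(*(w[0]-w[3])[::-1])).round(2),np.degrees(np.arctan2(*(w[1]-w[2])[::-1])).round(2))
k=lambda P,o,s:(np.array(P,float)+.5)/s-.5+o
show("foot25",k([(225,62),(278,80),(140,495),(80,478)],(430,220),7),25)
show("grip60",k([(230,160),(260,172),(192,352),(165,345)],(430,220),7),60)
show("tray16 out",k([(53,30),(722,76),(702,483),(18,432)],(258,226),5),16)
# tray mask
roi=np.zeros(f.shape[:2],np.uint8);roi[228:330,255:415]=255
m=((hsv[:,:,1]<9)&(f[:,:,1]>60)|(f[:,:,1]<40)&(hsv[:,:,1]>90)).astype(np.uint8)*255&roi
m=cv2.morphologyEx(m,cv2.MORPH_CLOSE,np.ones((5,5)));m=cv2.morphologyEx(m,cv2.MORPH_OPEN,np.ones((7,7)))
print("tray",rects(c,m,16,2000))
roi[:]=0;roi[222:300,432:480]=255
m=((hsv[:,:,0]>90)&(hsv[:,:,1]>3)&(f[:,:,0]>170)).astype(np.uint8)*255&roi
print("bar bright",rects(c,m,25,100))
# side view
s=dict(np.load("side0.npz"));g=s["frame"]
print("side px pred foot/grip", px(s,onz(c,k([(212,256)],(430,220),7),60)).round(1))
cv2.imwrite("pics/side_crop.png",cv2.resize(g[170:350,260:460],None,fx=4,fy=3.3,interpolation=cv2.INTER_CUBIC)[:600])
```

```text
foot25 [[639.5999755859375, -295.0], [634.2999877929688, -310.20001220703125], [513.0, -265.70001220703125], [517.7999877929688, -248.6999969482422]] c [ 576.2 -279.9] size 17.6 130.6 deg 69.83 diff -20.82 -20.17
grip60 [[604.4000244140625, -285.6000061035156], [601.0999755859375, -293.79998779296875], [550.0999755859375, -272.79998779296875], [552.0, -265.3999938964844]] c [ 576.9 -279.4] size 8.9 56.2 deg 67.92 diff -21.04 -22.4
tray16 out [[631.9000244140625, 101.5], [614.5999755859375, -173.8000030517578], [449.20001220703125, -162.60000610351562], [467.5, 111.5999984741211]] c [540.8 -30.8] size 275.9 165.7 deg 86.4 diff -3.52 -3.91
tray [(540.5, -30.6, 277.0, 165.2, 86.28)]
bar bright [(576.9, -281.1, 126.8, 19.0, -20.06)]
side px pred foot/grip [[404.6 186. ]]
```

```bash
cat >> h.py <<'E'
def yaw(rv): x=R.from_rotvec(rv).apply([1,0,0]);return np.degrees(np.arctan2(x[1],x[0]))
def rel(p0,yaw0,p1,yaw1):
    a=np.radians(yaw0);d=np.array(p1,float)-p0
    X=np.array([np.cos(a),np.sin(a),0]);Y=np.array([np.sin(a),-np.cos(a),0])
    print("dx %.4f dy %.4f dz %.4f wz %.2f"%(d@X/1e3,d@Y/1e3,-d[2]/1e3,-((yaw1-yaw0+180)%360-180)))
E
python3 - <<'E'
from h import *
from rig import ctrl
y=yaw(ctrl.observe()["eef_rot"]);print(y)
rel([256.56,-542.386,232.635],y,[576.5,-280,150],-20.3)
E
```

```text
25.310705529667
dx 0.4014 dy -0.1004 dz 0.0826 wz 45.61
```

```bash
R='{"dx":0.401,"dy":-0.100,"dz":0.083,"wz":45.6,"jaw":0.06}'; echo; python3 -m handwheel '[{"dx":0.1,"dy":-0.025,"dz":0.02,"wz":11.4,"jaw":0.06},{"dx":0.2,"dy":-0.05,"dz":0.04,"wz":22.8,"jaw":0.06},{"dx":0.3,"dy":-0.075,"dz":0.06,"wz":34.2,"jaw":0.06},{"dx":0.401,"dy":-0.1,"dz":0.083,"wz":45.6,"jaw":0.06},{"dx":0.401,"dy":-0.1,"dz":0.083,"wz":45.6,"jaw":0.06},{"dx":0.401,"dy":-0.1,"dz":0.083,"wz":45.6,"jaw":0.06},{"dx":0.401,"dy":-0.1,"dz":0.083,"wz":45.6,"jaw":0.06},{"dx":0.401,"dy":-0.1,"dz":0.083,"wz":45.6,"jaw":0.06},{"dx":0.401,"dy":-0.1,"dz":0.083,"wz":45.6,"jaw":0.06},{"dx":0.401,"dy":-0.1,"dz":0.083,"wz":45.6,"jaw":0.06},{"dx":0.401,"dy":-0.1,"dz":0.083,"wz":45.6,"jaw":0.06},{"dx":0.401,"dy":-0.1,"dz":0.083,"wz":45.6,"jaw":0.06},{"dx":0.401,"dy":-0.1,"dz":0.083,"wz":45.6,"jaw":0.06}]'
python3 - <<'E'
from h import *
from rig import ctrl
s=ctrl.observe();print(s["tool_pos"],yaw(s["eef_rot"]),s["joint_pos"])
c=ctrl.camera("wrist");np.savez("wrist1.npz",**c);cv2.imwrite("pics/wrist1.png",c["frame"])
print(c["position"],c["orientation"],c["fx"],px(c,[[576.5,-280,60],[603,-289.5,60],[550,-270.5,60]]))
E
```

```text
[ 256.37510165 -541.93385204  231.70620447] 25.310705529667 [-1.21441983e+00  1.31073424e-01  1.48915839e+00 -1.08556114e-05
  1.52299459e+00 -8.53782286e-02]
[ 327.96850897 -507.20973953  384.17762162] [-0.26090257  0.1659382  -1.12028568] 424.34647655103703 [[ 129.70788648 -541.91837283]
 [ 164.39824454 -601.42851509]
 [  96.80798129 -485.47969224]]invalid input
```

View pics/wrist1.png

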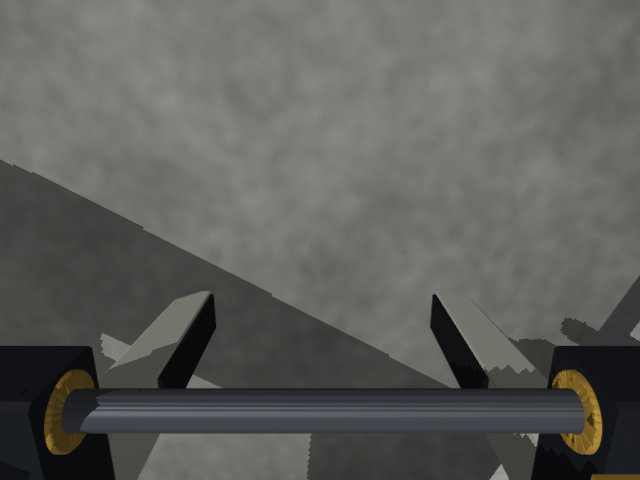

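The call was refused, so the arm hasn't moved and this picture shows only the bench. The rows may need every key, so I'll retry with all of them.

```bash
python3 -m handwheel '[{"wx":0,"wy":0,"wz":11.4,"dx":0.1,"dy":-0.025,"dz":0.02,"jaw":0.06},{"wx":0,"wy":0,"wz":22.8,"dx":0.2,"dy":-0.05,"dz":0.04,"jaw":0.06},{"wx":0,"wy":0,"wz":34.2,"dx":0.3,"dy":-0.075,"dz":0.06,"jaw":0.06},{"wx":0,"wy":0,"wz":45.6,"dx":0.401,"dy":-0.1,"dz":0.083,"jaw":0.06},{"wx":0,"wy":0,"wz":45.6,"dx":0.401,"dy":-0.1,"dz":0.083,"jaw":0.06},{"wx":0,"wy":0,"wz":45.6,"dx":0.401,"dy":-0.1,"dz":0.083,"jaw":0.06},{"wx":0,"wy":0,"wz":45.6,"dx":0.401,"dy":-0.1,"dz":0.083,"jaw":0.06},{"wx":0,"wy":0,"wz":45.6,"dx":0.401,"dy":-0.1,"dz":0.083,"jaw":0.06},{"wx":0,"wy":0,"wz":45.6,"dx":0.401,"dy":-0.1,"dz":0.083,"jaw":0.06},{"wx":0,"wy":0,"wz":45.6,"dx":0.401,"dy":-0.1,"dz":0.083,"jaw":0.06},{"wx":0,"wy":0,"wz":45.6,"dx":0.401,"dy":-0.1,"dz":0.083,"jaw":0.06},{"wx":0,"wy":0,"wz":45.6,"dx":0.401,"dy":-0.1,"dz":0.083,"jaw":0.06}]'
python3 - <<'E'
from h import *
from rig import ctrl
s=ctrl.observe();print(s["tool_pos"],yaw(s["eef_rot"]),s["joint_pos"])
c=ctrl.camera("wrist");np.savez("wrist1.npz",**c);cv2.imwrite("pics/wrist2.png",c["frame"])
print(px(c,[[576.5,-280,60],[603,-289.5,60],[550,-270.5,60]]))
E
```

```text
time: 1.35
tool_pos: [575.6, -281.3, 149.7]
eef_rot: [3.092, -0.554, -0.001]
force: [0.1, -0.4, -0.1]
width: 60.0
finger_force: 0.0
[ 575.61735857 -281.33784386  149.6813827 ] -20.3252341853953 [-5.34355816e-01  2.88562751e-01  1.46058629e+00 -4.58955803e-04
  1.39264605e+00  1.39126409e+00]
[[319.50883483 251.69859453]
 [318.90184419 205.61421606]
 [320.07825657 294.93064015]]
```

View pics/wrist2.png

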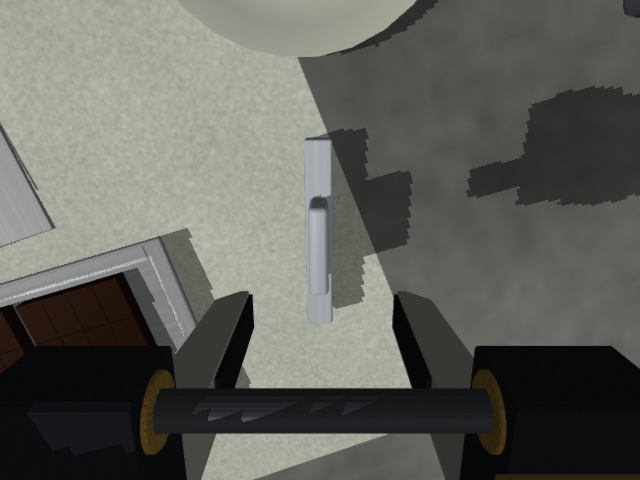

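The wrist view shows the grip top centred at about (318.5, 251), against a prediction of (319.5, 251.7). The alignment is good, so I'll descend and grip.

```bash
python3 -m handwheel '[{"wx":0,"wy":0,"wz":0,"dx":0,"dy":0,"dz":0.035,"jaw":0.05},{"wx":0,"wy":0,"wz":0,"dx":0,"dy":0,"dz":0.07,"jaw":0.05},{"wx":0,"wy":0,"wz":0,"dx":0,"dy":0,"dz":0.095,"jaw":0.05},{"wx":0,"wy":0,"wz":0,"dx":0,"dy":0,"dz":0.107,"jaw":0.05},{"wx":0,"wy":0,"wz":0,"dx":0,"dy":0,"dz":0.107,"jaw":0.05},{"wx":0,"wy":0,"wz":0,"dx":0,"dy":0,"dz":0.107,"jaw":0.05}]'
python3 -m handwheel '[{"wx":0,"wy":0,"wz":0,"dx":0,"dy":0,"dz":0,"jaw":0.005},{"wx":0,"wy":0,"wz":0,"dx":0,"dy":0,"dz":0,"jaw":0.005},{"wx":0,"wy":0,"wz":0,"dx":0,"dy":0,"dz":0,"jaw":0.005},{"wx":0,"wy":0,"wz":0,"dx":0,"dy":0,"dz":0,"jaw":0.005},{"wx":0,"wy":0,"wz":0,"dx":0,"dy":0,"dz":0,"jaw":0.005},{"wx":0,"wy":0,"wz":0,"dx":0,"dy":0,"dz":0,"jaw":0.005},{"wx":0,"wy":0,"wz":0,"dx":0,"dy":0,"dz":0,"jaw":0.005},{"wx":0,"wy":0,"wz":0,"dx":0,"dy":0,"dz":0,"jaw":0.005}]'
```

```text
time: 2.0
tool_pos: [576.8, -281.6, 44.1]
eef_rot: [3.092, -0.554, 0.003]
force: [0.2, -0.4, 0.5]
width: 49.9
finger_force: 0.0
time: 2.8
tool_pos: [576.4, -280.5, 42.8]
eef_rot: [-3.092, 0.553, -0.0]
force: [-0.3, 1.3, 2.5]
width: 12.0
finger_force: 30.0
```

Run:
```python
from h import *
rel([576.3,-280.5,42.6],-20.29,[533.4,-141.5,102.6],-3.7)
```

```text
dx -0.0884 dy -0.1155 dz -0.0600 wz -16.59
```

```bash
python3 -m handwheel '[{"wx":0,"wy":0,"wz":0,"dx":0,"dy":0,"dz":-0.02,"jaw":0.005},{"wx":0,"wy":0,"wz":0,"dx":0,"dy":0,"dz":-0.04,"jaw":0.005},{"wx":0,"wy":0,"wz":0,"dx":0,"dy":0,"dz":-0.06,"jaw":0.005},{"wx":0,"wy":0,"wz":-4,"dx":-0.022,"dy":-0.029,"dz":-0.06,"jaw":0.005},{"wx":0,"wy":0,"wz":-8,"dx":-0.044,"dy":-0.058,"dz":-0.06,"jaw":0.005},{"wx":0,"wy":0,"wz":-12,"dx":-0.066,"dy":-0.087,"dz":-0.06,"jaw":0.005},{"wx":0,"wy":0,"wz":-16.6,"dx":-0.0884,"dy":-0.1155,"dz":-0.06,"jaw":0.005},{"wx":0,"wy":0,"wz":-16.6,"dx":-0.0884,"dy":-0.1155,"dz":-0.06,"jaw":0.005},{"wx":0,"wy":0,"wz":-16.6,"dx":-0.0884,"dy":-0.1155,"dz":-0.06,"jaw":0.005},{"wx":0,"wy":0,"wz":-16.6,"dx":-0.0884,"dy":-0.1155,"dz":-0.06,"jaw":0.005},{"wx":0,"wy":0,"wz":-16.6,"dx":-0.0884,"dy":-0.1155,"dz":-0.06,"jaw":0.005}]'
python3 - <<'E'
from h import *
from rig import ctrl
s=ctrl.observe();print(s["tool_pos"],yaw(s["eef_rot"]),s["force"])
c=ctrl.camera("wrist");np.savez("wrist2.npz",**c)
d=ctrl.camera("side");np.savez("side2.npz",**d)
a=np.radians(-3.7);X=np.array([np.cos(a),np.sin(a)]);Y=np.array([-X[1],X[0]])
T=np.array([540.6,-30.7])
w=lambda x,y,z:np.r_[T+x*X+y*Y,z]
f=c["frame"].copy()
for P in [w(-69,-125,16),w(69,-125,16),w(65,-96,15),w(-65,-96,15)]:
    u=px(c,P)[0];print(u);cv2.circle(f,tuple(int(v) for v in u),3,(0,0,255),1)
cv2.imwrite("pics/w3.png",f)
E
```

```text
time: 3.9
tool_pos: [533.7, -142.6, 102.6]
eef_rot: [3.14, -0.103, 0.0]
force: [0.1, -0.2, -2.0]
width: 11.8
finger_force: 30.0
[ 533.71132146 -142.55807587  102.63767986] -3.7735255050177474 [ 0.05761872 -0.20150194 -2.02014313]
[343.09345712 356.62789104]
[346.30058055 134.57848622]
[293.53022286 142.03402748]
[297.79436531 350.34184988]
```

View pics/w3.png

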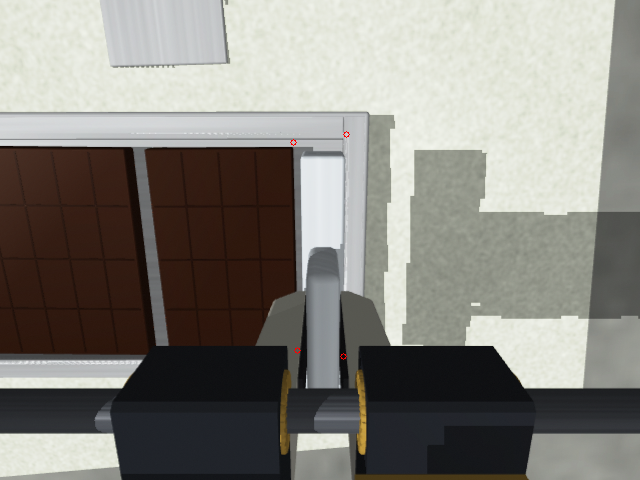

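Projected corners fall within about 3 mm of the real ones: the true inner corner is at about (344, 140), against a drawn (346, 135). The offset is along x, so I'll check the bar's own far end and both long walls in this same view.

Run:
```python
from h import *
c=dict(np.load("wrist2.npz"));f=c["frame"]
a=np.radians(-3.7);X=np.array([np.cos(a),np.sin(a)]);Y=np.array([-X[1],X[0]]);T=np.array([540.6,-30.7])
def tr(uv,z):
    p=onz(c,uv,z)[:,:2]-T;return np.c_[p@X,p@Y].round(1).tolist()
g=cv2.cvtColor(f,cv2.COLOR_BGR2GRAY)
print("col50",[(r,int(g[r,50])) for r in list(range(108,152))]);print([(r,int(g[r,50])) for r in range(348,380)])
print("row200",[(k,int(g[200,k])) for k in range(290,372)])
print("bar end col322",[(r,int(g[r,322])) for r in range(136,164)])
# bar predicted from TCP
B=np.array([533.4,-141.5]);
for P in [(65,-9,85),(65,9,85),(0,-9,85),(0,9,85)]: print(P,px(c,np.r_[B+P[0]*X+P[1]*Y,P[2]]).round(1))
for n,uv,z in [("far outer",(50,114),16),("far inner",(50,140),16),("near inner",(50,358),16),("right outer",(367,200),16),("right inner",(345,200),16),("slab edge",(295,200),15)]: print(n,tr([uv],z))
```

```text
col50 [(108, 234), (109, 233), (110, 229), (111, 217), (112, 146), (113, 155), (114, 179), (115, 200), (116, 198), (117, 213), (118, 216), (119, 216), (120, 215), (121, 215), (122, 215), (123, 214), (124, 213), (125, 215), (126, 214), (127, 214), (128, 213), (129, 212), (130, 210), (131, 208), (132, 207), (133, 204), (134, 201), (135, 202), (136, 202), (137, 202), (138, 189), (139, 137), (140, 210), (141, 210), (142, 211), (143, 213), (144, 213), (145, 198), (146, 94), (147, 12), (148, 23), (149, 37), (150, 48), (151, 47)]
[(348, 28), (349, 27), (350, 26), (351, 29), (352, 28), (353, 34), (354, 60), (355, 71), (356, 70), (357, 71), (358, 72), (359, 95), (360, 171), (361, 227), (362, 210), (363, 197), (364, 196), (365, 181), (366, 181), (367, 182), (368, 184), (369, 186), (370, 182), (371, 181), (372, 183), (373, 186), (374, 187), (375, 188), (376, 187), (377, 203), (378, 233), (379, 231)]
row200 [(290, 29), (291, 29), (292, 19), (293, 14), (294, 51), (295, 101), (296, 109), (297, 109), (298, 110), (299, 109), (300, 109), (301, 211), (302, 230), (303, 231), (304, 231), (305, 231), (30
[... 712 characters left out ...]
49), (366, 119), (367, 141), (368, 149), (369, 148), (370, 148), (371, 147)]
bar end col322 [(136, 192), (137, 185), (138, 147), (139, 132), (140, 189), (141, 190), (142, 188), (143, 186), (144, 187), (145, 188), (146, 188), (147, 187), (148, 186), (149, 188), (150, 180), (151, 120), (152, 100), (153, 96), (154, 102), (155, 113), (156, 164), (157, 200), (158, 217), (159, 229), (160, 232), (161, 233), (162, 232), (163, 232)]
(65, -9, 85) [[343.  153.1]]
(65, 9, 85) [[297.3 153.2]]
(0, -9, 85) [[341.1 304.2]]
(0, 9, 85) [[300.  304.3]]
far outer [[80.0, 34.9]]
far inner [[66.3, 37.5]]
near inner [[-69.7, 62.8]]
right outer [[32.7, -137.4]]
right inner [[32.7, -124.8]]
slab edge [[32.6, -96.2]]
```

In the wrist frame the tray's x centre is about −1.9 mm, the bar is near −1, and the y positions agree. I'll trim by −1.2 mm in x and +0.5 mm in y, then lower.

```bash
python3 -m handwheel '[{"wx":0,"wy":0,"wz":0,"dx":-0.0012,"dy":-0.0005,"dz":0.01,"jaw":0.005},{"wx":0,"wy":0,"wz":0,"dx":-0.0012,"dy":-0.0005,"dz":0.025,"jaw":0.005},{"wx":0,"wy":0,"wz":0,"dx":-0.0012,"dy":-0.0005,"dz":0.037,"jaw":0.005},{"wx":0,"wy":0,"wz":0,"dx":-0.0012,"dy":-0.0005,"dz":0.042,"jaw":0.005},{"wx":0,"wy":0,"wz":0,"dx":-0.0012,"dy":-0.0005,"dz":0.046,"jaw":0.005},{"wx":0,"wy":0,"wz":0,"dx":-0.0012,"dy":-0.0005,"dz":0.05,"jaw":0.005},{"wx":0,"wy":0,"wz":0,"dx":-0.0012,"dy":-0.0005,"dz":0.05,"jaw":0.005}]'
python3 -m handwheel '[{"wx":0,"wy":0,"wz":0,"dx":0,"dy":0,"dz":0.002,"jaw":0.005},{"wx":0,"wy":0,"wz":0,"dx":0,"dy":0,"dz":0.004,"jaw":0.005},{"wx":0,"wy":0,"wz":0,"dx":0,"dy":0,"dz":0.006,"jaw":0.005},{"wx":0,"wy":0,"wz":0,"dx":0,"dy":0,"dz":0.006,"jaw":0.005},{"wx":0,"wy":0,"wz":0,"dx":0,"dy":0,"dz":0.006,"jaw":0.005}]'
```

```text
time: 4.7
tool_pos: [532.1, -140.9, 52.2]
eef_rot: [-3.14, 0.101, 0.001]
force: [-0.1, 0.4, -1.8]
width: 11.9
finger_force: 30.0
time: 5.2
tool_pos: [532.2, -141.0, 46.6]
eef_rot: [-3.14, 0.101, 0.0]
force: [-0.2, 0.3, -2.6]
width: 12.0
finger_force: 30.0
```

```bash
python3 -m handwheel '[{"wx":0,"wy":0,"wz":0,"dx":0,"dy":0,"dz":0.0005,"jaw":0.005},{"wx":0,"wy":0,"wz":0,"dx":0,"dy":0,"dz":0.001,"jaw":0.005},{"wx":0,"wy":0,"wz":0,"dx":0,"dy":0,"dz":0.001,"jaw":0.005}]'
python3 -m handwheel '[{"wx":0,"wy":0,"wz":0,"dx":0,"dy":0,"dz":0.0005,"jaw":0.005},{"wx":0,"wy":0,"wz":0,"dx":0,"dy":0,"dz":0.0005,"jaw":0.005},{"wx":0,"wy":0,"wz":0,"dx":0,"dy":0,"dz":0.0005,"jaw":0.005}]'
```

```text
time: 5.5
tool_pos: [532.4, -141.0, 45.8]
eef_rot: [3.14, -0.101, 0.0]
force: [1.0, 0.1, -1.8]
width: 12.0
finger_force: 30.0
time: 5.8
tool_pos: [532.4, -141.0, 45.8]
eef_rot: [3.14, -0.101, 0.0]
force: [-3.3, 0.2, 5.3]
width: 12.1
finger_force: 30.0
```

Bar is on the floor with about 7 N of load. Now pushing along the tray's +y (−dy), slowly.

```bash
python3 -m handwheel '[{"wx":0,"wy":0,"wz":0,"dx":0,"dy":-0.001,"dz":-0.0002,"jaw":0.005},{"wx":0,"wy":0,"wz":0,"dx":0,"dy":-0.002,"dz":-0.0002,"jaw":0.005},{"wx":0,"wy":0,"wz":0,"dx":0,"dy":-0.003,"dz":-0.0002,"jaw":0.005},{"wx":0,"wy":0,"wz":0,"dx":0,"dy":-0.004,"dz":-0.0002,"jaw":0.005},{"wx":0,"wy":0,"wz":0,"dx":0,"dy":-0.005,"dz":-0.0002,"jaw":0.005},{"wx":0,"wy":0,"wz":0,"dx":0,"dy":-0.006,"dz":-0.0002,"jaw":0.005},{"wx":0,"wy":0,"wz":0,"dx":0,"dy":-0.007,"dz":-0.0002,"jaw":0.005},{"wx":0,"wy":0,"wz":0,"dx":0,"dy":-0.008,"dz":-0.0002,"jaw":0.005}]'
python3 -m handwheel '[{"wx":0,"wy":0,"wz":0,"dx":0,"dy":-0.001,"dz":0,"jaw":0.005},{"wx":0,"wy":0,"wz":0,"dx":0,"dy":-0.002,"dz":0,"jaw":0.005},{"wx":0,"wy":0,"wz":0,"dx":0,"dy":-0.003,"dz":0,"jaw":0.005},{"wx":0,"wy":0,"wz":0,"dx":0,"dy":-0.004,"dz":0,"jaw":0.005},{"wx":0,"wy":0,"wz":0,"dx":0,"dy":-0.005,"dz":0,"jaw":0.005},{"wx":0,"wy":0,"wz":0,"dx":0,"dy":-0.006,"dz":0,"jaw":0.005},{"wx":0,"wy":0,"wz":0,"dx":0,"dy":-0.007,"dz":0,"jaw":0.005}]'
python3 - <<'E'
from h import *
from rig import ctrl
s=ctrl.observe();print(s["tool_pos"],yaw(s["eef_rot"]),s["wrist_torque"])
c=ctrl.camera("wrist");np.savez("wrist4.npz",**c);cv2.imwrite("pics/w4.png",c["frame"])
E
```

```text
time: 6.6
tool_pos: [533.2, -133.4, 45.8]
eef_rot: [3.139, -0.101, 0.001]
force: [-0.2, -3.4, 7.3]
width: 11.8
finger_force: 30.0
time: 7.3
tool_pos: [533.7, -126.3, 45.7]
eef_rot: [3.139, -0.101, 0.001]
force: [0.4, -2.1, 0.8]
width: 11.7
finger_force: 30.0
[ 533.66602928 -126.25353694   45.7442055 ] -3.6885478820616355 [-0.32305453  0.07826137  0.01313036]
```

View pics/w4.png

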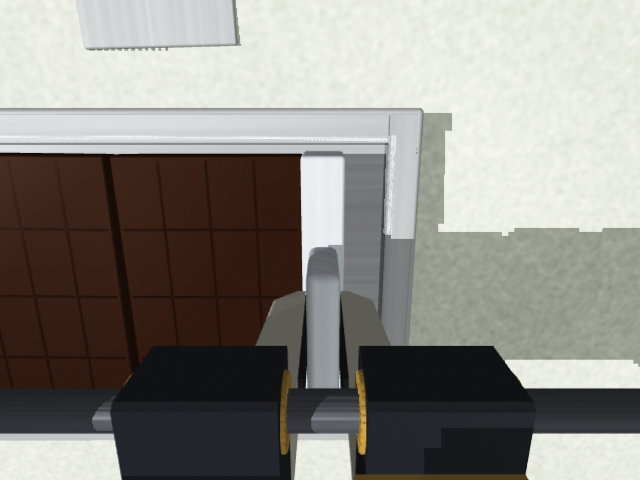

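The view shows the bar down in the tray with the short slab flush on it; only a thin wedge remains between the slabs, at about columns 107–130. I'll keep pushing.

```bash
python3 -m handwheel '[{"wx":0,"wy":0,"wz":0,"dx":0,"dy":-0.001,"dz":0.0002,"jaw":0.005},{"wx":0,"wy":0,"wz":0,"dx":0,"dy":-0.002,"dz":0.0002,"jaw":0.005},{"wx":0,"wy":0,"wz":0,"dx":0,"dy":-0.003,"dz":0.0002,"jaw":0.005},{"wx":0,"wy":0,"wz":0,"dx":0,"dy":-0.004,"dz":0.0002,"jaw":0.005},{"wx":0,"wy":0,"wz":0,"dx":0,"dy":-0.005,"dz":0.0002,"jaw":0.005}]'
python3 -m handwheel '[{"wx":0,"wy":0,"wz":0,"dx":0,"dy":-0.0005,"dz":0,"jaw":0.005},{"wx":0,"wy":0,"wz":0,"dx":0,"dy":-0.001,"dz":0,"jaw":0.005},{"wx":0,"wy":0,"wz":0,"dx":0,"dy":-0.001,"dz":0,"jaw":0.005}]'
```

```text
time: 7.85
tool_pos: [534.2, -121.6, 45.8]
eef_rot: [3.139, -0.101, 0.002]
force: [0.6, -2.9, 3.3]
width: 11.7
finger_force: 30.0
time: 8.15
tool_pos: [534.2, -120.5, 45.7]
eef_rot: [3.139, -0.101, 0.002]
force: [0.8, -5.8, 6.4]
width: 12.2
finger_force: 30.0
```

```bash
for i in 1; do python3 -m handwheel '[{"wx":0,"wy":0,"wz":0,"dx":0,"dy":-0.0005,"dz":0,"jaw":0.005},{"wx":0,"wy":0,"wz":0,"dx":0,"dy":-0.001,"dz":0,"jaw":0.005},{"wx":0,"wy":0,"wz":0,"dx":0,"dy":-0.001,"dz":0,"jaw":0.005}]'; done
python3 -m handwheel '[{"wx":0,"wy":0,"wz":0,"dx":0,"dy":-0.0005,"dz":0,"jaw":0.005},{"wx":0,"wy":0,"wz":0,"dx":0,"dy":-0.0005,"dz":0,"jaw":0.005}]'
```

```text
time: 8.45
tool_pos: [534.3, -119.6, 45.8]
eef_rot: [3.139, -0.101, 0.002]
force: [0.8, -6.4, 6.3]
width: 11.8
finger_force: 30.0
time: 8.65
tool_pos: [534.3, -119.1, 45.7]
eef_rot: [3.139, -0.101, 0.002]
force: [0.5, -6.2, 6.8]
width: 11.6
finger_force: 30.0
```

```bash
python3 -m handwheel '[{"wx":0,"wy":0,"wz":0,"dx":0,"dy":-0.0005,"dz":0,"jaw":0.005},{"wx":0,"wy":0,"wz":0,"dx":0,"dy":-0.0005,"dz":0,"jaw":0.005}]'
python3 -m handwheel '[{"wx":0,"wy":0,"wz":0,"dx":0,"dy":-0.0005,"dz":0,"jaw":0.005},{"wx":0,"wy":0,"wz":0,"dx":0,"dy":-0.0005,"dz":0,"jaw":0.005}]'
```

```text
time: 8.85
tool_pos: [534.3, -118.7, 45.8]
eef_rot: [3.139, -0.101, 0.002]
force: [-0.8, -5.6, 6.1]
width: 11.9
finger_force: 30.0
time: 9.05
tool_pos: [534.3, -118.2, 45.8]
eef_rot: [3.139, -0.101, 0.002]
force: [1.4, -5.7, 5.6]
width: 11.8
finger_force: 30.0
```

```bash
python3 -m handwheel '[{"wx":0,"wy":0,"wz":0,"dx":0,"dy":-0.0005,"dz":0,"jaw":0.005},{"wx":0,"wy":0,"wz":0,"dx":0,"dy":-0.0005,"dz":0,"jaw":0.005}]'
```

```text
time: 9.25
tool_pos: [534.4, -117.7, 45.8]
eef_rot: [3.139, -0.101, 0.002]
force: [0.5, -6.2, 6.2]
width: 11.6
finger_force: 30.0
```

```bash
python3 -m handwheel '[{"wx":0,"wy":0,"wz":0,"dx":0,"dy":-0.0005,"dz":0,"jaw":0.005},{"wx":0,"wy":0,"wz":0,"dx":0,"dy":-0.0005,"dz":0,"jaw":0.005}]'
python3 -m handwheel '[{"wx":0,"wy":0,"wz":0,"dx":0,"dy":-0.0005,"dz":0,"jaw":0.005},{"wx":0,"wy":0,"wz":0,"dx":0,"dy":-0.0005,"dz":0,"jaw":0.005}]'
```

```text
time: 9.45
tool_pos: [534.4, -117.2, 45.8]
eef_rot: [3.139, -0.101, 0.002]
force: [-0.1, -5.9, 5.6]
width: 11.7
finger_force: 30.0
time: 9.65
tool_pos: [534.4, -116.8, 45.8]
eef_rot: [3.138, -0.101, 0.002]
force: [0.1, -7.5, 6.6]
width: 12.1
finger_force: 30.0
```

Run:
```python
from h import *
from rig import ctrl
s=ctrl.observe();print(s["wrist_torque"],s["force"])
d=ctrl.camera("side");c=ctrl.camera("top")
cv2.imwrite("pics/t5.png",np.vstack([cv2.resize(c["frame"][228:328,255:455],None,fx=3,fy=3,interpolation=cv2.INTER_CUBIC),cv2.resize(d["frame"][215:345,265:465],None,fx=3,fy=2.3,interpolation=cv2.INTER_CUBIC)])[:600])
```

```text
[-1.36185305  0.13057215  0.02944918] [ 0.07558101 -7.53136908  6.60263505]
```

View pics/t5.png

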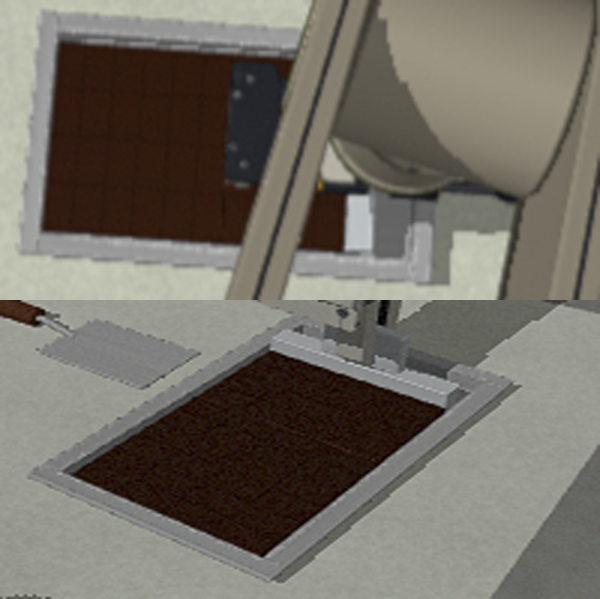

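Slabs look joined and up against the far wall at about (50, 140), and the force is starting to rise. I'll press in small steps.

```bash
python3 -m handwheel '[{"wx":0,"wy":0,"wz":0,"dx":0,"dy":-0.0005,"dz":0,"jaw":0.005},{"wx":0,"wy":0,"wz":0,"dx":0,"dy":-0.0005,"dz":0,"jaw":0.005}]'
```

```text
time: 9.95
tool_pos: [534.4, -116.8, 45.8]
eef_rot: [3.138, -0.101, 0.002]
force: [-0.7, -8.4, 5.6]
width: 11.6
finger_force: 30.0
```

```bash
python3 -m handwheel '[{"wx":0,"wy":0,"wz":0,"dx":0,"dy":-0.0004,"dz":0,"jaw":0.005},{"wx":0,"wy":0,"wz":0,"dx":0,"dy":-0.0004,"dz":0,"jaw":0.005}]'
```

```text
time: 10.15
tool_pos: [534.4, -116.8, 45.8]
eef_rot: [3.137, -0.101, 0.002]
force: [0.2, -10.9, 6.3]
width: 11.8
finger_force: 30.0
```

```bash
python3 -m handwheel '[{"wx":0,"wy":0,"wz":0,"dx":0,"dy":-0.0004,"dz":0,"jaw":0.005},{"wx":0,"wy":0,"wz":0,"dx":0,"dy":-0.0007,"dz":0,"jaw":0.005},{"wx":0,"wy":0,"wz":0,"dx":0,"dy":-0.0007,"dz":0,"jaw":0.005},{"wx":0,"wy":0,"wz":0,"dx":0,"dy":-0.0007,"dz":0,"jaw":0.005}]'
python3 - <<'E'
from h import *
from rig import ctrl
s=ctrl.observe();print(s["force"],s["tool_pos"])
c=ctrl.camera("wrist");d=ctrl.camera("side")
cv2.imwrite("pics/t6.png",np.vstack([cv2.resize(c["frame"][95:400,0:350],None,fx=1.5,fy=1,interpolation=cv2.INTER_CUBIC),cv2.resize(d["frame"][215:345,265:440],(525,290),interpolation=cv2.INTER_CUBIC)]))
E
```

```text
time: 10.55
tool_pos: [534.4, -116.7, 45.8]
eef_rot: [3.136, -0.101, 0.002]
force: [-1.0, -13.4, 4.7]
width: 12.2
finger_force: 30.0
[ -0.96786468 -13.43803234   4.70017188] [ 534.40574748 -116.68219159   45.77988261]
```

View pics/t6.png

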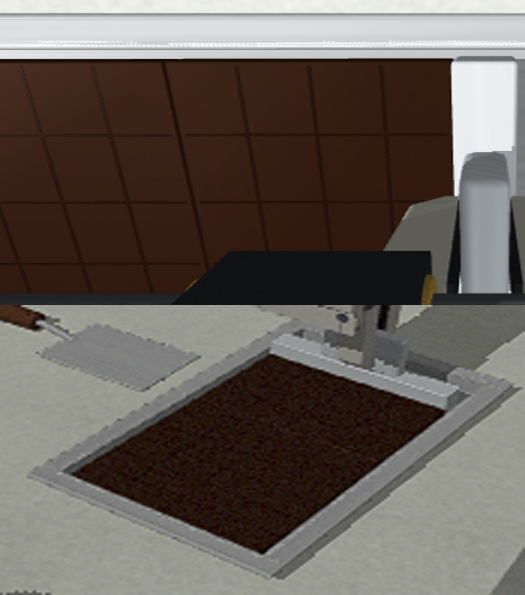

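The wrist view shows the seam as thin as the moulded grooves along its whole length, with the bar flat on the slab. The tool stalled against the wall at about 13 N, with light downward load, so the slabs are seated. Handing in.

```bash
python3 -c "
from rig import ctrl
print(ctrl.close_job())"
```

```text
the job is handed in; nothing more can be done
None
```

The job is handed in: the bar stands on the tray floor, still gripped, pressing the slabs with about 13 N; they look flush in the last picture, and the push stalled as if at the far end wall, though no camera could see that contact directly.

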